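Put the office stamps back in their rests

ROBOT

A 7-joint arm with a two-finger parallel gripper is mounted at the origin on the work surface. World frame = base frame: x ahead of the robot, y to its left, z up, the work surface at z = 0. Lengths are in m, angles in rad, forces in N, time in s.
With the tool pointing down it reaches from about 0.425 to 0.925 m from the base axis. Payload 6.8 kg.
Tool frame: the origin (TCP) lies midway between the tips of the shut fingers; the grasp point (between the pads) lies 19 mm behind it; z points along the fingers, x is the direction in which the jaws open and shut, and the axes are right-handed (so a half turn about z gives the same grasp; the last joint's range is limited). The gripper opens to 85 mm and grips with 20 to 120 N. Pads are 22 mm wide; open, the fingers measure 114 mm over their backs; the gripper's body (76 mm by 85 mm) begins 54 mm behind the grasp point. The pads swing forward as they close: fully open they stand 13 mm farther back than shut.
Start: joints at [-1.447, 0.477, 0.022, 1.555, -0.011, 1.109, -0.083], TCP at [0.155, 0.657, 0.231] pointing down, gripper open.
Joint ranges: [-2.96, 2.96], [-0.34, 2.1], [-1.41, 1.46], [0.24, 2.44], [-1.37, 4.51], [0.17, 1.92], [-2.96, 2.96]. Speed limits (rad/s): [2.39, 2.39, 3.14, 3.14, 3.14, 3.14, 3.14].

INTERFACE

Orientations are given as a unit quaternion [w, x, y, z].
In Python, from station import * gives the robot as it stands.
- The arm moves only by the shell command python3 -m handwheel 'ROWS' [FORCE]. ROWS is JSON, a list of rows, each an object of numbers: "grip": the finger opening in cm, from 0 to 8.54; "tx", "ty", "tz": the shift along the tool's x, y, z in cm; "yaw": the turn about the tool's z in degrees. In form: [{"grip": .., "tx": .., "ty": .., "tz": .., "yaw": ..}, ...]. A call has 1 to 5 rows; each row shifts and turns the commanded pose from where the row before left it, along the tool's axes as they then stand; what a row does not reach is not made up. A row lasts 1/10 s, in which the tool goes at most 50 mm and 8.59 degrees, less where a joint would pass 70% of its speed; a pose out of reach is approached as far as the arm can. A call is refused whole if a number of a shift passes 5 or a number of a turn 8.59, either way. A call with a gripper value outside its range is refused whole. The fingers move at their own pace and stop on an object; FORCE is the grip in N (left out, the last holds). Time passes only in rows, so rows that do not move let the fingers close. It gives the time, the measured TCP pose, the force and the opening at its end, in the units of the state.
- get_obs(): the state, without advancing time (a new reading comes with each control period).
- read_camera(name): name is "side" or "top"; returns a dict with "image" (400x640x3 uint8, blue, green, red), "intrinsics" (3x3 intrinsics, pixels), "D" ([k1, k2, p1, p2, k3] as OpenCV has them; the pictures are not rectified), "position" and "attitude" of the camera in the world. Camera axes: x right, y down, z forward; pixel columns grow to the right and rows downward; lengths in m; the calibration is good to about 2 mm. A picture is of the moment at which its call begins. There is no depth.
- hand_in(): hands the job in, once; it reports no verdict.
The state is a dict: "t": time; "q": joint angles; "joint_vel": joint speeds; "joint_torque": joint torques, N m; "eef_pos": TCP position; "tool_rot": TCP orientation; "contact_force": force on the tool from outside, world axes, zero at the start; "torque": the same for the moment, N m; "gripper_width": opening from 0.0 (shut) to 1.0 (fully open).
Only numpy, scipy, OpenCV 4.12 (cv2) and the standard library are available. Lean on these libraries where they do the work, as an engineer would, in place of code of your own. Each camera call takes 0.05 s, during which the arm holds its last target. There are 200 camera calls.

TASK

Put each of the four hand stamps away, upright, flat on the floor of the rest whose recess has the shape and size of its foot: the larger and smaller round ones, the square one and the long one, the last two turned to sit straight in their recess. Set each down gently without dropping it or tipping it over, and do not shift the ink-pad tin or the tape roll that lie among them.

Things in the scene. Friction and masses are not known exactly. Their poses are not given: they have to be found in the camera images.
- big_round_stamp_centre (a point): Hand stamp with the larger round foot. Foot 18 mm high (black, with a thin brass collar on top), a disc 54 mm across; brown wooden handle above it, whole stamp 76 mm high. The handle is round, 26 mm across and straight from 40 to 72 mm above the underside, on a thinner neck. The point lies on the stamp's upright middle axis, half-way up (38 mm above its underside); z up the handle. About 110 g; loose, stands upright on the desk at the start at any yaw.
- small_round_stamp_centre (a point): Hand stamp with the smaller round foot. Foot 18 mm high (black, with a thin brass collar on top), a disc 32 mm across; brown wooden handle above it, whole stamp 76 mm high. The handle is round, 20 mm across and straight from 40 to 72 mm above the underside, on a thinner neck. The point lies on the stamp's upright middle axis, half-way up (38 mm above its underside); z up the handle. About 50 g; loose, stands upright on the desk at the start at any yaw.
- square_stamp_centre (a point): Hand stamp with a square foot. Foot 18 mm high (black, with a thin brass collar on top), 38 x 38 mm; brown wooden handle above it, whole stamp 76 mm high. The handle is a square bar 24 x 24 mm from 23 mm above the underside to the top. The point lies on the stamp's upright middle axis, half-way up (38 mm above its underside); z up the handle, x and y square to its sides. About 90 g; loose, stands upright on the desk at the start at any yaw.
- long_stamp_centre (a point): Hand stamp with a long narrow foot. Foot 18 mm high (black, with a thin brass collar on top), 66 mm (x) x 26 mm (y); brown wooden handle above it, whole stamp 76 mm high. The handle is a flat bar 44 mm (x) x 18 mm (y) from 23 mm above the underside to the top. The point lies on the stamp's upright middle axis, half-way up (38 mm above its underside); z up the handle, x along its length. About 90 g; loose, stands upright on the desk at the start at any yaw.
- big_round_rest: Fixed white tray with a grey floor for the larger round stamp, round, 82 mm across outside, 10 mm high: flat floor 4 mm above the desk, walls 5 mm thick standing 6 mm above that floor. Recess 72 mm across, 9 mm wider than the stamp's foot on every side. Origin at the centre of its underside on the desk; z up.
- small_round_rest: Fixed white tray with a grey floor for the smaller round stamp, round, 60 mm across outside, 10 mm high: flat floor 4 mm above the desk, walls 5 mm thick standing 6 mm above that floor. Recess 50 mm across, 9 mm wider than the stamp's foot on every side. Origin at the centre of its underside on the desk; z up.
- square_rest: Fixed white tray with a grey floor for the square stamp, 66 x 66 mm outside, 10 mm high: flat floor 4 mm above the desk, walls 5 mm thick standing 6 mm above that floor. Recess 56 x 56 mm, 9 mm wider than the stamp's foot on every side. Origin at the centre of its underside on the desk; z up, x and y square to its sides.
- long_rest: Fixed white tray with a grey floor for the long stamp, 94 mm (x) x 54 mm (y) outside, 10 mm high: flat floor 4 mm above the desk, walls 5 mm thick standing 6 mm above that floor. Recess 84 x 44 mm, 9 mm wider than the stamp's foot on every side. Origin at the centre of its underside on the desk; z up, x along its length.
- ink_pad: Closed round blue steel ink-pad tin, 60 mm across, 19 mm high, loose, lying flat among the stamps. Origin at the centre of its underside. Not to be shifted. (The small yellow note block near by, 48 x 48 x 18 mm, is not listed; it is fixed.)
- tape_roll: Roll of clear tape lying flat, 54 mm across, 19 mm high, loose, among the stamps. Origin at the centre of its underside. Not to be shifted.
Mind the look-alikes: they are no part of the job. What is shaped like the long_rest but pink is not meant. What is shaped like the part that bears long_stamp_centre but turquoise is not meant.

How it is judged:
By the outcome, as a careful person would: the job done as asked, in the order asked, and still so for the second after the job is handed in, with the robot touching nothing.
It also fails if it takes over 102 s, if anything falls off the work surface, if the arm or the gripper's body presses on something with over 40 N, if the wrist force passes 120 N, or if a joint passes its speed limit or range.

## Working session

There is one attempt and no reset: what is moved stays moved. The work goes in short steps, Python scripts to look and compute and a shell command to move; the robot and the scene stay as the last step left them, time stands still between calls to the robot, and variables do not carry over. Pictures are saved under pics/ and viewed, about 12 in all and at most 16, crops included, and the job is handed in when it is done.

```bash
ls; mkdir -p pics; python3 - <<'E'
from station import *
import cv2
o=get_obs(); print({k:o[k] for k in ('t','eef_pos','tool_rot','gripper_width','contact_force')})
for n in('top','side'):
    c=read_camera(n); cv2.imwrite(f'pics/{n}0.png',c['image']); print(n,c['intrinsics'],c['D'],c['position'],c['attitude'])
E
```

```text
pics
{'t': 0.0, 'eef_pos': array([0.15493873, 0.6563502 , 0.23031515]), 'tool_rot': array([ 6.18472465e-04,  7.84130577e-01,  6.20595177e-01, -6.94366908e-04]), 'gripper_width': 0.9998246721429346, 'contact_force': array([0.23946069, 0.65731742, 0.44951329])}
top [[372.811342     0.         320.53227846]
 [  0.         372.811342   204.64557781]
 [  0.           0.           1.        ]] [-0.00528442  0.          0.          0.          0.        ] [3.43331631e-01 5.89921077e-04 8.89481225e-01] [-0.04930449  0.7149583  -0.69368738  0.07212153]
side [[464.28569309   0.         321.13671786]
 [  0.         464.28569309 204.43875687]
 [  0.           0.           1.        ]] [-0.08673112  0.          0.          0.          0.        ] [0.37489074 0.6369859  0.72478561] [ 0.03078228 -0.05939739  0.9182544  -0.39029894]
```

View pics/top0.png

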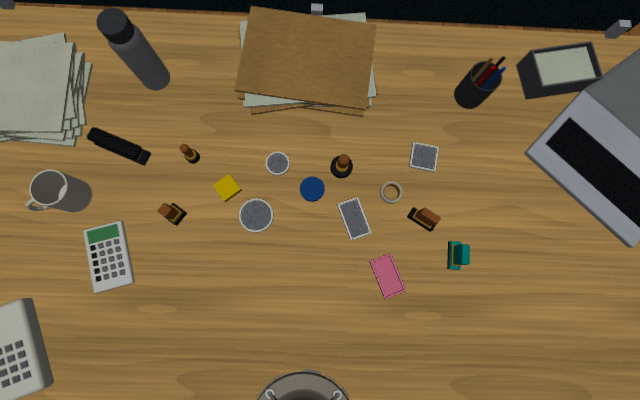

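View pics/side0.png

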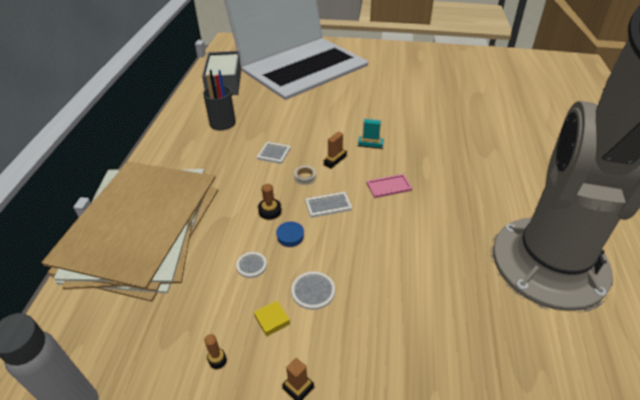

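The top view shows small round stamp (190,155), square stamp (173,213), big round stamp (342,165) and long stamp (425,218). It also shows the rests: small (277,163), big (256,215), square (424,157), long (354,218). The pink and turquoise decoys are at (387,275) and (458,255). Next I zoom in to choose masks.

```bash
python3 - <<'E'
import cv2,numpy as np
t=cv2.imread('pics/top0.png');s=cv2.imread('pics/side0.png')
def cr(im,u,v,h=24,k=8): return cv2.resize(im[v-h:v+h,u-h:u+h],None,fx=k,fy=k,interpolation=cv2.INTER_NEAREST)[:200*2,:]
a=[cr(t,u,v,k=4) for u,v in((190,155),(173,213),(342,165),(425,218))]
b=[cr(s,u,v,k=4) for u,v in((214,352),(297,376),(268,202),(335,150))]
cv2.imwrite('pics/z.png',np.vstack([np.hstack(a),np.hstack(b)]))
E
```

```text
(no output)
```

View pics/z.png

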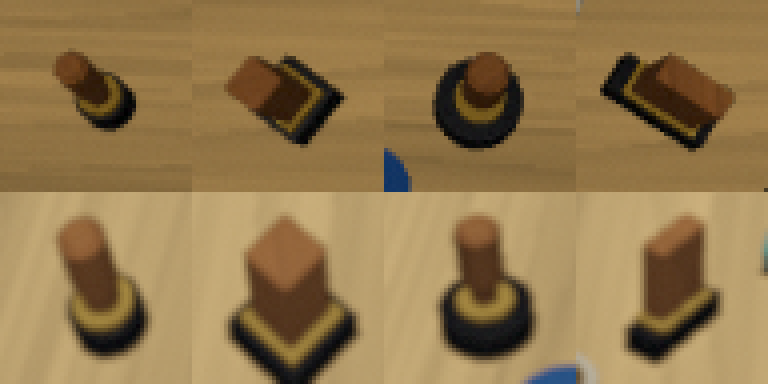

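Each stamp's handle-top face is distinctly reddish in both views, with the black foot clear beside it. I'll measure tops, feet and rests.

```bash
cat > h.py <<'E'
import cv2,numpy as np
from scipy.spatial.transform import Rotation as R
from station import *
def quat(q): return R.from_quat(np.roll(q,-1))
def rays(c,px):
    n=cv2.undistortPoints(np.float64(px).reshape(-1,1,2),c['intrinsics'],np.float64(c['D'])).reshape(-1,2)
    return quat(c['attitude']).apply(np.c_[n,np.ones(len(n))])
def plane(c,px,z):
    d=rays(c,px); p=np.float64(c['position']); return (p+d*((z-p[2])/d[:,2])[:,None])[:,:2]
def blob(mask,u,v,r):
    """largest component within r px of (u,v): contour pixels of whole mask"""
    m=np.zeros_like(mask); cv2.circle(m,(u,v),r,255,-1); m&=mask
    n,l,st,ce=cv2.connectedComponentsWithStats(m)
    i=1+np.argmax(st[1:,4]); return l==i,ce[i]
def rect(c,m,z):
    k=max(cv2.findContours(m.astype('u1'),cv2.RETR_EXTERNAL,cv2.CHAIN_APPROX_NONE)[0],key=len)
    w=plane(c,k.reshape(-1,2),z); (cx,cy),(a,b),an=cv2.minAreaRect(np.float32(w*1000))
    return np.round([cx,cy,a,b,an],1)
E
python3 - <<'E'
from h import *
C={n:read_camera(n) for n in('top','side')}
H={n:cv2.cvtColor(C[n]['image'],cv2.COLOR_BGR2HSV) for n in C}
for p in((184,148),(187,151),(167,210),(175,210),(345,160),(431,214),(200,140),(300,250),(277,163),(270,153),(340,170)): print('t',p,H['top'][p[1],p[0]])
for p in((211,340),(297,370),(297,385),(268,188),(268,200),(344,135),(337,150),(250,200)): print('s',p,H['side'][p[1],p[0]])
g=cv2.inRange(H['top'],(0,0,50),(180,75,255)) 
for n,u,v,r in(('small',277,163,16),('big',256,215,22),('square',424,157,22),('long',354,218,28)):
    m,ce=blob(g,u,v,r); 
    ar=rect(C['top'],m,.01); print(n,ar,plane(C['top'],ce,.008)*1000)
E
```

```text
t (184, 148) [ 13 181 110]
t (187, 151) [ 13 206  47]
t (167, 210) [ 13 183 110]
t (175, 210) [ 13 220  44]
t (345, 160) [ 14 192  97]
t (431, 214) [ 13 184 111]
t (200, 140) [ 18 133 155]
t (300, 250) [ 19 138 142]
t (277, 163) [113  24  96]
t (270, 153) [ 19  83 150]
t (340, 170) [ 21 192 118]
s (211, 340) [ 14 153 148]
s (297, 370) [ 15 157 148]
s (297, 385) [ 12 159  85]
s (268, 188) [ 14 152 144]
s (268, 200) [ 13 154  83]
s (344, 135) [ 20 106 186]
s (337, 150) [ 12 170  84]
s (250, 200) [ 20 101 191]
small [595.4  82.2  58.   59.3  48.8] [[596.02810434  82.55320257]]
big [465.9 127.1  80.8  79.7  29.3] [[466.49147507 127.64983072]]
square [ 626.2 -277.5   67.7   68.3   80.5] [[ 626.53485446 -278.13874955]]
long [ 466.6 -106.5   94.1   54.5   21.4] [[ 466.18872373 -106.73016454]]
```

```bash
python3 - <<'E'
from h import *
C={n:read_camera(n) for n in('top','side')}
H={n:cv2.cvtColor(C[n]['image'],cv2.COLOR_BGR2HSV) for n in C}
T={'top':cv2.inRange(H['top'],(8,150,80),(16,255,135)),'side':cv2.inRange(H['side'],(8,125,118),(17,255,180))}
g=cv2.inRange(H['top'],(0,0,0),(180,255,62))
for n,a,b in(('small',(190,155),(214,352)),('square',(173,213),(297,376)),('big',(342,165),(268,202)),('long',(425,218),(335,150))):
    for c,(u,v) in(('top',a),('side',b)):
        m,ce=blob(T[c],u,v,24); print(n,c,'top face',m.sum(),ce.round(1),(plane(C[c],ce,.076)*1000).round(1),rect(C[c],m,.076))
    m,ce=blob(g|T['top']|cv2.inRange(H['top'],(15,160,60),(26,255,135)),*a,22)
    k=max(cv2.findContours(m.astype('u1'),0,1)[0],key=len).reshape(-1,2)
    print('  dark@.018',rect(C['top'],blob(g,*a,22)[0],.018))
for n,u,v,m in(('ink',312,189,cv2.inRange(H['top'],(105,150,40),(120,255,255))),):
    b,ce=blob(m,u,v,18);print(n,rect(C['top'],b,.015))
print('tape',plane(C['top'],[(391,192)],.015))
print('note',plane(C['top'],[(227,188)],.015))
E
```

```text
small top top face 55 [183.1 147.5] [[605.1 288.7]] [605.4 288.5  17.   17.7  30.7]
small side top face 100 [209.7 339.3] [[604.  293.3]] [604.  293.1  17.3  18.1  33. ]
  dark@.018 [598.9 282.   22.8  28.1  42.5]
square top top face 108 [163.8 209.3] [[463.3 317.8]] [463.6 317.8  22.3  22.7  49.5]
square side top face 209 [295.7 366.8] [[462.3 320.4]] [461.8 320.7  22.4  22.4  56.3]
  dark@.018 [462.2 315.4  43.   37.4  54.6]
big top top face 82 [343.5 158.7] [[592.5 -73. ]] [593.  -73.1  21.4  20.5   1.1]
big side top face 64 [266.9 187. ] [[591.3 -68.6]] [591.1 -68.8  22.   18.9   7. ]
  dark@.018 [588.3 -72.3  51.6  51.5  76.3]
long top top face 142 [430.3 215. ] [[ 469.7 -269.1]] [ 469.7 -269.4   43.8   16.8   58.5]
long side top face 75 [335.  136.4] [[ 469.5 -265.7]] [ 469.3 -265.6   43.5   17.    55.6]
  dark@.018 [ 471.1 -269.3   66.9   36.    58.3]
ink [534.4  -3.   56.4  55.2   1.9]
tape [[ 0.53226282 -0.19484759]]
note [[0.52845207 0.19807311]]
```

```bash
cat > go.py <<'E'
import sys; from h import *
o=get_obs(); p=np.array(o['eef_pos']); r=quat(o['tool_rot']); M=r.as_matrix()
phi=np.degrees(np.arctan2(M[1,0],M[0,0])); print('t',round(o['t'],2),'p',(p*1000).round(1),'phi',phi.round(1),'zax',M[:,2].round(3),'w',round(o['gripper_width'],3),'F',np.round(o['contact_force'],1),'q7',round(o['q'][6],2))
a=list(map(float,sys.argv[1:]))
if a:
    x,y,z,f=a; d=np.array([x,y,z])/1000-p; yaw=(phi-f+180)%360-180; F=np.radians(f)
    print('yaw',yaw.round(1)); 
    for n,G in(('shift if yaw first',F),('shift if shift first',np.radians(phi))):
        print(n,'tx %.2f ty %.2f tz %.2f'%(100*(d[0]*np.cos(G)+d[1]*np.sin(G)),100*(d[0]*np.sin(G)-d[1]*np.cos(G)),-100*d[2]))
E
python3 go.py 592 -71 150 76.7
```

```text
t 0.3 p [155.  656.8 231. ] phi 76.7 zax [-0.    -0.001 -1.   ] w 0.999 F [ 0.2 -0.  -0.2] q7 -0.08
yaw 0.0
shift if yaw first tx -60.77 ty 59.27 tz 8.10
shift if shift first tx -60.79 ty 59.25 tz 8.10
```

```bash
python3 -m handwheel '[{"tx":-3.04,"ty":2.96,"tz":0.4},{"tx":-3.04,"ty":2.96,"tz":0.4},{"tx":-3.04,"ty":2.96,"tz":0.4},{"tx":-3.04,"ty":2.96,"tz":0.4},{"tx":-3.04,"ty":2.96,"tz":0.4}]' 40
python3 -m handwheel '[{"tx":-3.04,"ty":2.96,"tz":0.4},{"tx":-3.04,"ty":2.96,"tz":0.4},{"tx":-3.04,"ty":2.96,"tz":0.4},{"tx":-3.04,"ty":2.96,"tz":0.4},{"tx":-3.04,"ty":2.96,"tz":0.4}]'
python3 go.py 592 -71 150 76.7
```

```text
t 0.3 p [155.  656.8 231. ] phi 76.7 zax [-0.    -0.001 -1.   ] w 0.999 F [ 0.2 -0.  -0.2] q7 -0.08
yaw 0.0
shift if yaw first tx -60.77 ty 59.27 tz 8.10
shift if shift first tx -60.79 ty 59.25 tz 8.10invalid input
invalid input
```

```bash
python3 -m handwheel '[{"grip":8.54,"tx":-3.04,"ty":2.96,"tz":0.4,"yaw":0},{"grip":8.54,"tx":-3.04,"ty":2.96,"tz":0.4,"yaw":0},{"grip":8.54,"tx":-3.04,"ty":2.96,"tz":0.4,"yaw":0},{"grip":8.54,"tx":-3.04,"ty":2.96,"tz":0.4,"yaw":0},{"grip":8.54,"tx":-3.04,"ty":2.96,"tz":0.4,"yaw":0}]' 40
python3 -m handwheel '[{"grip":8.54,"tx":-3.04,"ty":2.96,"tz":0.4,"yaw":0},{"grip":8.54,"tx":-3.04,"ty":2.96,"tz":0.4,"yaw":0},{"grip":8.54,"tx":-3.04,"ty":2.96,"tz":0.4,"yaw":0},{"grip":8.54,"tx":-3.04,"ty":2.96,"tz":0.4,"yaw":0},{"grip":8.54,"tx":-3.04,"ty":2.96,"tz":0.4,"yaw":0}]'
python3 go.py 592 -71 150 76.7
```

```text
t: 0.8
eef_pos: [0.2649, 0.4735, 0.2113]
tool_rot: [-0.0, 0.784, 0.621, 0.0]
contact_force: [0.9, 0.7, -1.1]
gripper_width: 1.002
t: 1.3
eef_pos: [0.374, 0.2916, 0.1915]
tool_rot: [-0.0, 0.784, 0.621, 0.0]
contact_force: [1.1, 0.9, -0.0]
gripper_width: 1.0
t 1.3 p [374.  291.6 191.5] phi 76.7 zax [ 0.     0.001 -1.   ] w 1.0 F [ 1.1  0.9 -0. ] q7 0.59
yaw 0.0
shift if yaw first tx -30.27 ty 29.55 tz 4.15
shift if shift first tx -30.29 ty 29.54 tz 4.15
```

```bash
python3 -m handwheel '[{"grip":8.54,"tx":-3.03,"ty":2.96,"tz":0.42,"yaw":0},{"grip":8.54,"tx":-3.03,"ty":2.96,"tz":0.42,"yaw":0},{"grip":8.54,"tx":-3.03,"ty":2.96,"tz":0.42,"yaw":0},{"grip":8.54,"tx":-3.03,"ty":2.96,"tz":0.42,"yaw":0},{"grip":8.54,"tx":-3.03,"ty":2.96,"tz":0.42,"yaw":0}]'
python3 -m handwheel '[{"grip":8.54,"tx":-3.03,"ty":2.96,"tz":0.42,"yaw":0},{"grip":8.54,"tx":-3.03,"ty":2.96,"tz":0.42,"yaw":0},{"grip":8.54,"tx":-3.03,"ty":2.96,"tz":0.42,"yaw":0},{"grip":8.54,"tx":-3.03,"ty":2.96,"tz":0.42,"yaw":0},{"grip":8.54,"tx":-3.03,"ty":2.96,"tz":0.42,"yaw":0}]'
python3 -m handwheel '[{"grip":8.54,"tx":0,"ty":0,"tz":0,"yaw":0},{"grip":8.54,"tx":0,"ty":0,"tz":0,"yaw":0}]'
python3 go.py 592 -71 36 76.7
python3 - <<'E'
from h import *
t=read_camera('top')['image'][110:260,150:470];s=read_camera('side')['image'][100:400,180:440]
t=cv2.resize(t,None,fx=1.6,fy=1.6);t=cv2.copyMakeBorder(t,0,300-t.shape[0],0,0,0)
cv2.imwrite('pics/a.png',np.hstack([t,s]))
E
```

```text
t: 1.8
eef_pos: [0.4833, 0.1102, 0.1704]
tool_rot: [0.0, 0.784, 0.621, 0.0]
contact_force: [1.0, -0.1, 0.5]
gripper_width: 1.0
t: 2.3
eef_pos: [0.5926, -0.0712, 0.1492]
tool_rot: [0.0, 0.784, 0.621, 0.0]
contact_force: [1.7, 0.7, -0.2]
gripper_width: 0.998
t: 2.5
eef_pos: [0.5917, -0.0708, 0.149]
tool_rot: [-0.0, 0.785, 0.62, -0.0]
contact_force: [-0.6, 0.4, 0.4]
gripper_width: 0.993
t 2.5 p [591.7 -70.8 149. ] phi 76.6 zax [-0.001 -0.    -1.   ] w 0.993 F [-0.6  0.4  0.4] q7 1.53
yaw -0.1
shift if yaw first tx -0.01 ty 0.03 tz 11.30
shift if shift first tx -0.01 ty 0.03 tz 11.30
```

View pics/a.png

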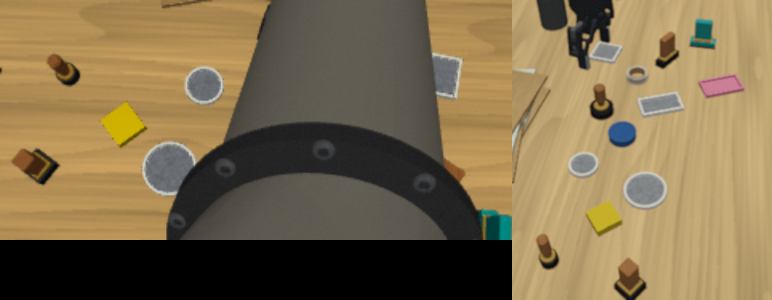

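```bash
python3 - <<'E'
from h import *
c=read_camera('side'); r=quat(c['attitude']).inv()
P=np.array([[.5917,-.0708,.149],[.5917,-.0708,.165],[.5917,-.0708,.076],[.5917,-.0708,0]])
print(cv2.projectPoints(r.apply(P-c['position']),np.zeros(3),np.zeros(3),c['intrinsics'],np.float64(c['D']))[0].reshape(-1,2).round(0))
cv2.imwrite('pics/b.png',cv2.resize(c['image'][80:230,200:330],None,fx=4,fy=4))
E
```

```text
[[264. 159.]
 [263. 153.]
 [267. 186.]
 [270. 212.]]
```

View pics/b.png

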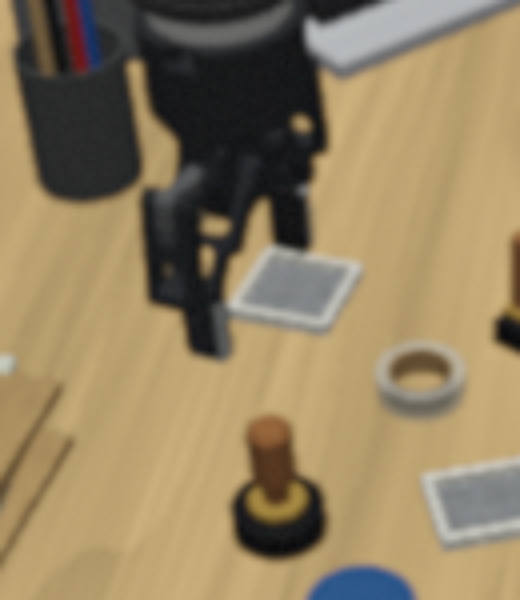

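The open fingertips are at about (252,167) and (272,141). Their midpoint matches the projected TCP, so I'm descending and gripping.

```bash
python3 -m handwheel '[{"grip":8.54,"tx":0,"ty":0,"tz":4,"yaw":0},{"grip":8.54,"tx":0,"ty":0,"tz":4,"yaw":0},{"grip":8.54,"tx":0,"ty":0,"tz":2.3,"yaw":0},{"grip":8.54,"tx":0,"ty":0,"tz":1,"yaw":0},{"grip":8.54,"tx":0,"ty":0,"tz":0,"yaw":0}]'
python3 -m handwheel '[{"grip":1,"tx":0,"ty":0,"tz":0,"yaw":0},{"grip":1,"tx":0,"ty":0,"tz":0,"yaw":0},{"grip":1,"tx":0,"ty":0,"tz":0,"yaw":0},{"grip":1,"tx":0,"ty":0,"tz":0,"yaw":0},{"grip":1,"tx":0,"ty":0,"tz":0,"yaw":0}]' 30
python3 -m handwheel '[{"grip":1,"tx":0,"ty":0,"tz":0,"yaw":0},{"grip":1,"tx":0,"ty":0,"tz":0,"yaw":0},{"grip":1,"tx":0,"ty":0,"tz":0,"yaw":0},{"grip":1,"tx":0,"ty":0,"tz":0,"yaw":0},{"grip":1,"tx":0,"ty":0,"tz":0,"yaw":0}]'
python3 go.py 466 127.3 135 76.7
```

```text
t: 3.15
eef_pos: [0.5909, -0.0686, 0.0355]
tool_rot: [-0.001, 0.784, 0.621, -0.001]
contact_force: [-0.1, -0.5, 0.2]
gripper_width: 0.998
t: 3.65
eef_pos: [0.5923, -0.0699, 0.0372]
tool_rot: [0.0, 0.784, 0.621, 0.001]
contact_force: [-1.4, 0.2, 7.4]
gripper_width: 0.295
t: 4.15
eef_pos: [0.5923, -0.0699, 0.0372]
tool_rot: [0.0, 0.784, 0.621, 0.001]
contact_force: [-2.2, -0.5, 6.4]
gripper_width: 0.289
t 4.15 p [592.3 -69.9  37.2] phi 76.7 zax [ 0.001  0.    -1.   ] w 0.289 F [-2.2 -0.5  6.4] q7 1.59
yaw 0.0
shift if yaw first tx 16.28 ty -16.83 tz -9.78
shift if shift first tx 16.29 ty -16.83 tz -9.78
```

```bash
python3 -m handwheel '[{"grip":1,"tx":0,"ty":0,"tz":-1,"yaw":0},{"grip":1,"tx":0,"ty":0,"tz":-2,"yaw":0},{"grip":1,"tx":0,"ty":0,"tz":-3,"yaw":0},{"grip":1,"tx":0,"ty":0,"tz":-3,"yaw":0},{"grip":1,"tx":0,"ty":0,"tz":-1,"yaw":0}]'
python3 -m handwheel '[{"grip":1,"tx":1,"ty":-1,"tz":0,"yaw":0},{"grip":1,"tx":2,"ty":-2,"tz":0,"yaw":0},{"grip":1,"tx":2,"ty":-2.1,"tz":0,"yaw":0},{"grip":1,"tx":2,"ty":-2.1,"tz":0,"yaw":0},{"grip":1,"tx":2,"ty":-2.1,"tz":0,"yaw":0}]'
python3 -m handwheel '[{"grip":1,"tx":2,"ty":-2.1,"tz":0,"yaw":0},{"grip":1,"tx":2,"ty":-2.1,"tz":0,"yaw":0},{"grip":1,"tx":2,"ty":-2.1,"tz":0,"yaw":0},{"grip":1,"tx":1.3,"ty":-1.3,"tz":0,"yaw":0},{"grip":1,"tx":0,"ty":0,"tz":0,"yaw":0}]'
python3 go.py 466 127.3 40.7 76.7
python3 - <<'E'
from h import *
cv2.imwrite('pics/c.png',cv2.resize(read_camera('side')['image'][180:340,220:380],None,fx=3,fy=3))
E
```

```text
t: 4.65
eef_pos: [0.5934, -0.0702, 0.1397]
tool_rot: [0.002, 0.784, 0.62, 0.002]
contact_force: [1.3, -0.4, -1.0]
gripper_width: 0.293
t: 5.15
eef_pos: [0.5192, 0.0409, 0.1346]
tool_rot: [-0.001, 0.784, 0.621, -0.001]
contact_force: [-0.1, 0.6, -0.3]
gripper_width: 0.292
t: 5.65
eef_pos: [0.4613, 0.1306, 0.1347]
tool_rot: [-0.001, 0.782, 0.623, -0.002]
contact_force: [-0.9, -0.2, -1.4]
gripper_width: 0.293
t 5.65 p [461.3 130.6 134.7] phi 77.0 zax [-0.004 -0.    -1.   ] w 0.293 F [-0.9 -0.2 -1.4] q7 1.07
yaw 0.3
shift if yaw first tx -0.21 ty 0.53 tz 9.40
shift if shift first tx -0.21 ty 0.53 tz 9.40
```

View pics/c.png

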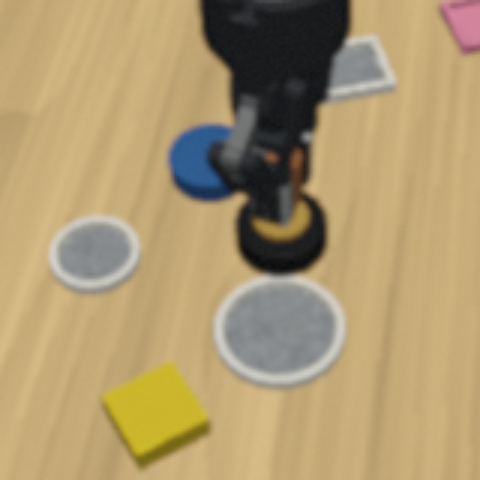

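The stamp is held upright just above and beside the big rest (side crop centre about (280,330)). I'll let it settle, descend part way and re-measure.

```bash
python3 -m handwheel '[{"grip":1,"tx":0,"ty":0,"tz":0,"yaw":0},{"grip":1,"tx":0,"ty":0,"tz":2,"yaw":0},{"grip":1,"tx":0,"ty":0,"tz":3,"yaw":0},{"grip":1,"tx":0,"ty":0,"tz":2,"yaw":0},{"grip":1,"tx":0,"ty":0,"tz":0.5,"yaw":0}]'
python3 -m handwheel '[{"grip":1,"tx":0,"ty":0,"tz":0,"yaw":0},{"grip":1,"tx":0,"ty":0,"tz":0,"yaw":0},{"grip":1,"tx":0,"ty":0,"tz":0,"yaw":0}]'
python3 go.py 466 127.3 40.7 76.7
python3 - <<'E'
from h import *
c=read_camera('side')['image'];cv2.imwrite('pics/d.png',cv2.resize(c[220:320,260:380],None,fx=4,fy=4))
E
```

```text
t: 6.2
eef_pos: [0.4635, 0.1259, 0.0592]
tool_rot: [-0.0, 0.785, 0.62, -0.002]
contact_force: [0.2, -1.2, -0.0]
gripper_width: 0.296
t: 6.5
eef_pos: [0.4656, 0.1278, 0.0623]
tool_rot: [0.0, 0.784, 0.62, 0.001]
contact_force: [-0.1, -0.3, -1.3]
gripper_width: 0.295
t 6.5 p [465.6 127.8  62.3] phi 76.7 zax [ 0.002  0.001 -1.   ] w 0.295 F [-0.1 -0.3 -1.3] q7 1.13
yaw -0.0
shift if yaw first tx -0.04 ty 0.05 tz 2.16
shift if shift first tx -0.04 ty 0.05 tz 2.16
```

View pics/d.png

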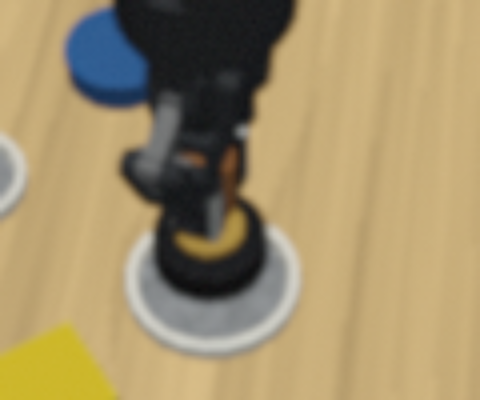

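```bash
python3 -m handwheel '[{"grip":1,"tx":0,"ty":0,"tz":0.8,"yaw":0},{"grip":1,"tx":0,"ty":0,"tz":0.6,"yaw":0},{"grip":1,"tx":0,"ty":0,"tz":0.4,"yaw":0},{"grip":1,"tx":0,"ty":0,"tz":0.1,"yaw":0},{"grip":1,"tx":0,"ty":0,"tz":0.1,"yaw":0}]'
python3 -m handwheel '[{"grip":1,"tx":0,"ty":0,"tz":0.1,"yaw":0},{"grip":1,"tx":0,"ty":0,"tz":0.1,"yaw":0},{"grip":1,"tx":0,"ty":0,"tz":0,"yaw":0},{"grip":1,"tx":0,"ty":0,"tz":0,"yaw":0}]'
python3 go.py 466 127.3 40.7 76.7
```

```text
t: 7.05
eef_pos: [0.4645, 0.1276, 0.0411]
tool_rot: [-0.0, 0.784, 0.621, -0.0]
contact_force: [-4.4, -1.3, 13.8]
gripper_width: 0.297
t: 7.45
eef_pos: [0.4645, 0.1276, 0.0411]
tool_rot: [-0.001, 0.784, 0.62, 0.0]
contact_force: [-8.2, -3.0, 27.5]
gripper_width: 0.295
t 7.45 p [464.5 127.6  41.1] phi 76.7 zax [-0.001  0.001 -1.   ] w 0.295 F [-8.2 -3.  27.5] q7 1.15
yaw -0.0
shift if yaw first tx 0.01 ty 0.15 tz 0.04
shift if shift first tx 0.01 ty 0.15 tz 0.04
```

```bash
python3 -m handwheel '[{"grip":1,"tx":0,"ty":0,"tz":-0.2,"yaw":0},{"grip":1,"tx":0,"ty":0,"tz":-0.1,"yaw":0},{"grip":3.5,"tx":0,"ty":0,"tz":0,"yaw":0},{"grip":4.5,"tx":0,"ty":0,"tz":0,"yaw":0},{"grip":5.5,"tx":0,"ty":0,"tz":0,"yaw":0}]'
python3 -m handwheel '[{"grip":7,"tx":0,"ty":0,"tz":0,"yaw":0},{"grip":7,"tx":0,"ty":0,"tz":-1,"yaw":0},{"grip":7,"tx":0,"ty":0,"tz":-3,"yaw":0},{"grip":7,"tx":0,"ty":0,"tz":-3,"yaw":0},{"grip":7,"tx":0,"ty":0,"tz":-3,"yaw":0}]'
python3 go.py 604.5 291 130 76.7
```

```text
t: 7.95
eef_pos: [0.4647, 0.1277, 0.0421]
tool_rot: [-0.0, 0.784, 0.621, -0.0]
contact_force: [0.3, -0.3, 1.0]
gripper_width: 0.642
t: 8.45
eef_pos: [0.4646, 0.1274, 0.1439]
tool_rot: [0.0, 0.784, 0.62, -0.0]
contact_force: [0.1, 0.5, -0.7]
gripper_width: 0.818
t 8.45 p [464.6 127.4 143.9] phi 76.7 zax [-0. -0. -1.] w 0.818 F [ 0.1  0.5 -0.7] q7 1.07
yaw -0.0
shift if yaw first tx 19.14 ty 9.85 tz 1.39
shift if shift first tx 19.14 ty 9.85 tz 1.39
```

```bash
python3 -m handwheel '[{"grip":7,"tx":3.2,"ty":1.65,"tz":0,"yaw":0},{"grip":7,"tx":4,"ty":2.05,"tz":0,"yaw":0},{"grip":7,"tx":4,"ty":2.05,"tz":0,"yaw":0},{"grip":7,"tx":4,"ty":2.05,"tz":0,"yaw":0},{"grip":7,"tx":3.9,"ty":2.05,"tz":0,"yaw":0}]'
python3 -m handwheel '[{"grip":7,"tx":0,"ty":0,"tz":0,"yaw":0},{"grip":7,"tx":0,"ty":0,"tz":0,"yaw":0},{"grip":7,"tx":0,"ty":0,"tz":0,"yaw":0},{"grip":7,"tx":0,"ty":0,"tz":0,"yaw":0}]'
python3 go.py 604.5 291 36 76.7
python3 - <<'E'
from h import *
c=read_camera('side');im=c['image']
r=quat(c['attitude']).inv()
P=np.array([[.6045,.291,.130],[.6045,.291,.076],[.6045,.291,0]])
print(cv2.projectPoints(r.apply(P-c['position']),np.zeros(3),np.zeros(3),c['intrinsics'],np.float64(c['D']))[0].reshape(-1,2).round(0))
cv2.imwrite('pics/e.png',cv2.resize(im[200:400,150:390],None,fx=3,fy=3))
E
```

```text
t: 8.95
eef_pos: [0.6054, 0.2926, 0.1431]
tool_rot: [-0.0, 0.784, 0.621, 0.0]
contact_force: [-0.2, -0.5, -0.2]
gripper_width: 0.821
t: 9.35
eef_pos: [0.6041, 0.2894, 0.1427]
tool_rot: [0.0, 0.785, 0.62, -0.0]
contact_force: [1.2, -0.4, -0.1]
gripper_width: 0.82
t 9.35 p [604.1 289.4 142.7] phi 76.6 zax [-0. -0. -1.] w 0.82 F [ 1.2 -0.4 -0.1] q7 0.95
yaw -0.1
shift if yaw first tx 0.16 ty 0.01 tz 10.67
shift if shift first tx 0.16 ty 0.01 tz 10.67
[[203. 319.]
 [210. 338.]
 [218. 361.]]
```

View pics/e.png

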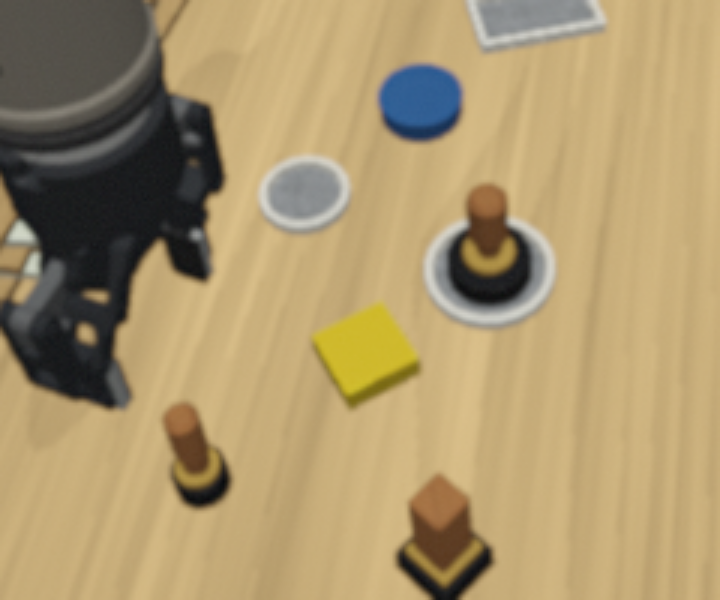

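The big round stamp stands centred in its rest (crop (490,265)). The fingers straddle the small stamp as predicted.

```bash
python3 -m handwheel '[{"grip":7,"tx":0.1,"ty":0,"tz":4,"yaw":0},{"grip":7,"tx":0,"ty":0,"tz":3.4,"yaw":0},{"grip":7,"tx":0,"ty":0,"tz":2.2,"yaw":0},{"grip":7,"tx":0,"ty":0,"tz":1,"yaw":0},{"grip":7,"tx":0,"ty":0,"tz":0,"yaw":0}]'
python3 -m handwheel '[{"grip":6,"tx":0,"ty":0,"tz":0,"yaw":0},{"grip":5,"tx":0,"ty":0,"tz":0,"yaw":0},{"grip":4,"tx":0,"ty":0,"tz":0,"yaw":0},{"grip":3,"tx":0,"ty":0,"tz":0,"yaw":0},{"grip":2.3,"tx":0,"ty":0,"tz":0,"yaw":0}]'
python3 -m handwheel '[{"grip":1.5,"tx":0,"ty":0,"tz":0,"yaw":0},{"grip":0.6,"tx":0,"ty":0,"tz":0,"yaw":0},{"grip":0.6,"tx":0,"ty":0,"tz":0,"yaw":0},{"grip":0.6,"tx":0,"ty":0,"tz":0,"yaw":0}]'
python3 go.py 595.7 82.4 135 76.7
```

```text
t: 9.9
eef_pos: [0.6039, 0.2911, 0.0354]
tool_rot: [-0.0, 0.784, 0.62, -0.001]
contact_force: [0.1, -0.5, 0.7]
gripper_width: 0.825
t: 10.4
eef_pos: [0.6049, 0.292, 0.0368]
tool_rot: [0.0, 0.784, 0.621, 0.0]
contact_force: [-0.0, 0.3, 0.5]
gripper_width: 0.27
t: 10.8
eef_pos: [0.6048, 0.2919, 0.0365]
tool_rot: [0.0, 0.784, 0.621, 0.0]
contact_force: [-1.2, -0.2, 2.5]
gripper_width: 0.223
t 10.8 p [604.8 291.9  36.5] phi 76.7 zax [ 0.  0. -1.] w 0.223 F [-1.2 -0.2  2.5] q7 0.98
yaw 0.0
shift if yaw first tx -20.60 ty 3.93 tz -9.85
shift if shift first tx -20.60 ty 3.93 tz -9.85
```

```bash
python3 -m handwheel '[{"grip":0.6,"tx":0,"ty":0,"tz":-1,"yaw":0},{"grip":0.6,"tx":0,"ty":0,"tz":-2,"yaw":0},{"grip":0.6,"tx":0,"ty":0,"tz":-3,"yaw":0},{"grip":0.6,"tx":0,"ty":0,"tz":-3,"yaw":0},{"grip":0.6,"tx":0,"ty":0,"tz":-1,"yaw":0}]'
python3 -m handwheel '[{"grip":0.6,"tx":-2,"ty":0.4,"tz":0,"yaw":0},{"grip":0.6,"tx":-3.4,"ty":0.65,"tz":0,"yaw":0},{"grip":0.6,"tx":-3.4,"ty":0.65,"tz":0,"yaw":0},{"grip":0.6,"tx":-3.4,"ty":0.65,"tz":0,"yaw":0},{"grip":0.6,"tx":-3.4,"ty":0.65,"tz":0,"yaw":0}]'
python3 -m handwheel '[{"grip":0.6,"tx":-3.4,"ty":0.65,"tz":0,"yaw":0},{"grip":0.6,"tx":-1.6,"ty":0.3,"tz":0,"yaw":0},{"grip":0.6,"tx":0,"ty":0,"tz":0,"yaw":0},{"grip":0.6,"tx":0,"ty":0,"tz":0,"yaw":0},{"grip":0.6,"tx":0,"ty":0,"tz":2,"yaw":0}]'
python3 -m handwheel '[{"grip":0.6,"tx":0,"ty":0,"tz":3,"yaw":0},{"grip":0.6,"tx":0,"ty":0,"tz":2,"yaw":0},{"grip":0.6,"tx":0,"ty":0,"tz":0.5,"yaw":0},{"grip":0.6,"tx":0,"ty":0,"tz":0,"yaw":0},{"grip":0.6,"tx":0,"ty":0,"tz":0,"yaw":0}]'
python3 -m handwheel '[{"grip":0.6,"tx":0,"ty":0,"tz":0,"yaw":0},{"grip":0.6,"tx":0,"ty":0,"tz":0,"yaw":0}]'
python3 go.py 595.7 82.4 40.5 76.7
python3 - <<'E'
from h import *
c=read_camera('side')['image'];cv2.imwrite('pics/f.png',cv2.resize(c[200:300,200:320],None,fx=4,fy=4))
E
```

```text
t: 11.3
eef_pos: [0.6065, 0.2926, 0.1401]
tool_rot: [0.0, 0.784, 0.62, 0.003]
contact_force: [0.3, 0.8, -0.4]
gripper_width: 0.223
t: 11.8
eef_pos: [0.5966, 0.1302, 0.1349]
tool_rot: [-0.0, 0.784, 0.62, -0.001]
contact_force: [0.2, -0.7, -0.8]
gripper_width: 0.225
t: 12.3
eef_pos: [0.5978, 0.085, 0.118]
tool_rot: [0.0, 0.783, 0.622, 0.003]
contact_force: [0.2, 0.8, 0.5]
gripper_width: 0.226
t: 12.8
eef_pos: [0.5966, 0.0833, 0.0621]
tool_rot: [0.0, 0.784, 0.621, 0.001]
contact_force: [0.4, -0.3, -1.2]
gripper_width: 0.225
t: 13.0
eef_pos: [0.5965, 0.0826, 0.0623]
tool_rot: [0.0, 0.784, 0.621, 0.001]
contact_force: [-0.6, -0.8, -1.2]
gripper_width: 0.225
t 13.0 p [596.5  82.6  62.3] phi 76.7 zax [ 0.002  0.001 -1.   ] w 0.225 F [-0.6 -0.8 -1.2] q7 1.3
yaw 0.0
shift if yaw first tx -0.04 ty -0.08 tz 2.18
shift if shift first tx -0.04 ty -0.08 tz 2.18
```

View pics/f.png

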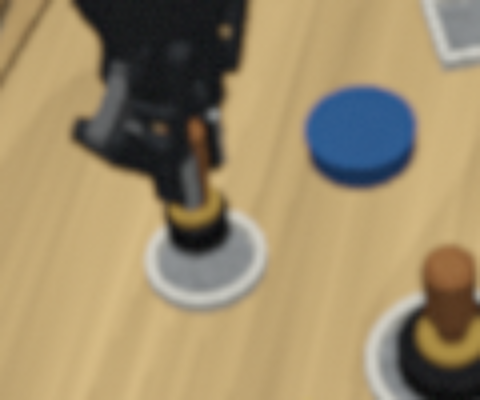

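Stamp is held over the small rest (crop foot (197,232), rest (206,258)). I'm lowering it.

```bash
python3 -m handwheel '[{"grip":0.6,"tx":0,"ty":-0.1,"tz":0.8,"yaw":0},{"grip":0.6,"tx":0,"ty":0,"tz":0.7,"yaw":0},{"grip":0.6,"tx":0,"ty":0,"tz":0.4,"yaw":0},{"grip":0.6,"tx":0,"ty":0,"tz":0.2,"yaw":0},{"grip":0.6,"tx":0,"ty":0,"tz":0.1,"yaw":0}]'
python3 -m handwheel '[{"grip":0.6,"tx":0,"ty":0,"tz":0,"yaw":0},{"grip":0.6,"tx":0,"ty":0,"tz":0,"yaw":0},{"grip":0.6,"tx":0,"ty":0,"tz":0,"yaw":0}]'
python3 go.py 595.7 82.4 40.5 76.7
```

```text
t: 13.55
eef_pos: [0.5947, 0.0823, 0.0403]
tool_rot: [-0.0, 0.784, 0.62, -0.0]
contact_force: [-7.9, -1.3, 23.2]
gripper_width: 0.227
t: 13.85
eef_pos: [0.5946, 0.0824, 0.0404]
tool_rot: [-0.0, 0.784, 0.62, -0.0]
contact_force: [-5.7, -0.2, 14.5]
gripper_width: 0.224
t 13.85 p [594.6  82.4  40.4] phi 76.7 zax [-0.001  0.    -1.   ] w 0.224 F [-5.7 -0.2 14.5] q7 1.31
yaw -0.0
shift if yaw first tx 0.03 ty 0.11 tz -0.01
shift if shift first tx 0.03 ty 0.11 tz -0.01
```

```bash
python3 -m handwheel '[{"grip":0.6,"tx":0,"ty":0,"tz":-0.2,"yaw":0},{"grip":1.8,"tx":0,"ty":0,"tz":0,"yaw":0},{"grip":3,"tx":0,"ty":0,"tz":0,"yaw":0},{"grip":4.5,"tx":0,"ty":0,"tz":0,"yaw":0},{"grip":6,"tx":0,"ty":0,"tz":0,"yaw":0}]'
python3 -m handwheel '[{"grip":7,"tx":0,"ty":0,"tz":0,"yaw":0},{"grip":7,"tx":0,"ty":0,"tz":-1,"yaw":0},{"grip":7,"tx":0,"ty":0,"tz":-3,"yaw":0},{"grip":7,"tx":0,"ty":0,"tz":-3,"yaw":0},{"grip":7,"tx":0,"ty":0,"tz":-3,"yaw":0}]'
python3 -m handwheel '[{"grip":7,"tx":0,"ty":0,"tz":0,"yaw":7.5},{"grip":7,"tx":0,"ty":0,"tz":0,"yaw":7.5},{"grip":7,"tx":0,"ty":0,"tz":0,"yaw":7.5},{"grip":7,"tx":0,"ty":0,"tz":0,"yaw":0}]'
python3 go.py 463 319 130 54
```

```text
t: 14.35
eef_pos: [0.5948, 0.0825, 0.0411]
tool_rot: [-0.0, 0.784, 0.621, -0.0]
contact_force: [-0.3, -0.2, -0.2]
gripper_width: 0.681
t: 14.85
eef_pos: [0.5948, 0.0825, 0.143]
tool_rot: [0.0, 0.784, 0.621, 0.0]
contact_force: [0.4, 0.1, -0.3]
gripper_width: 0.815
t: 15.25
eef_pos: [0.595, 0.0827, 0.142]
tool_rot: [0.0, 0.89, 0.455, 0.0]
contact_force: [0.9, 0.2, -0.1]
gripper_width: 0.818
t 15.25 p [595.   82.7 142. ] phi 54.2 zax [ 0.001  0.    -1.   ] w 0.818 F [ 0.9  0.2 -0.1] q7 0.92
yaw 0.2
shift if yaw first tx 11.36 ty -24.57 tz 1.20
shift if shift first tx 11.43 ty -24.53 tz 1.20
```

```bash
python3 -m handwheel '[{"grip":7,"tx":1.43,"ty":-3.07,"tz":0,"yaw":0},{"grip":7,"tx":1.43,"ty":-3.07,"tz":0,"yaw":0},{"grip":7,"tx":1.43,"ty":-3.07,"tz":0,"yaw":0},{"grip":7,"tx":1.43,"ty":-3.07,"tz":0,"yaw":0},{"grip":7,"tx":1.43,"ty":-3.07,"tz":0,"yaw":0}]'
python3 -m handwheel '[{"grip":7,"tx":1.43,"ty":-3.07,"tz":0,"yaw":0},{"grip":7,"tx":1.43,"ty":-3.07,"tz":0,"yaw":0},{"grip":7,"tx":1.43,"ty":-3.07,"tz":0,"yaw":0},{"grip":7,"tx":0,"ty":0,"tz":0,"yaw":0},{"grip":7,"tx":0,"ty":0,"tz":0,"yaw":0}]'
python3 -m handwheel '[{"grip":7,"tx":0,"ty":0,"tz":0,"yaw":0},{"grip":7,"tx":0,"ty":0,"tz":0,"yaw":0},{"grip":7,"tx":0,"ty":0,"tz":0,"yaw":0}]'
python3 go.py 463 319 36 54
python3 - <<'E'
from h import *
im=read_camera('side')['image']
cv2.imwrite('pics/g.png',cv2.resize(im[200:400,180:400],None,fx=3,fy=3))
E
```

```text
t: 15.75
eef_pos: [0.5115, 0.2314, 0.1418]
tool_rot: [-0.0, 0.889, 0.457, 0.0]
contact_force: [0.7, -0.4, -0.2]
gripper_width: 0.823
t: 16.25
eef_pos: [0.4621, 0.3197, 0.1416]
tool_rot: [-0.0, 0.889, 0.458, 0.0]
contact_force: [0.3, -0.5, 0.8]
gripper_width: 0.82
t: 16.55
eef_pos: [0.4632, 0.3179, 0.1414]
tool_rot: [0.0, 0.89, 0.455, 0.0]
contact_force: [-0.2, -0.1, 0.2]
gripper_width: 0.818
t 16.55 p [463.2 317.9 141.4] phi 54.1 zax [ 0. -0. -1.] w 0.818 F [-0.2 -0.1  0.2] q7 0.42
yaw 0.1
shift if yaw first tx 0.08 ty -0.08 tz 10.54
shift if shift first tx 0.08 ty -0.08 tz 10.54
```

View pics/g.png

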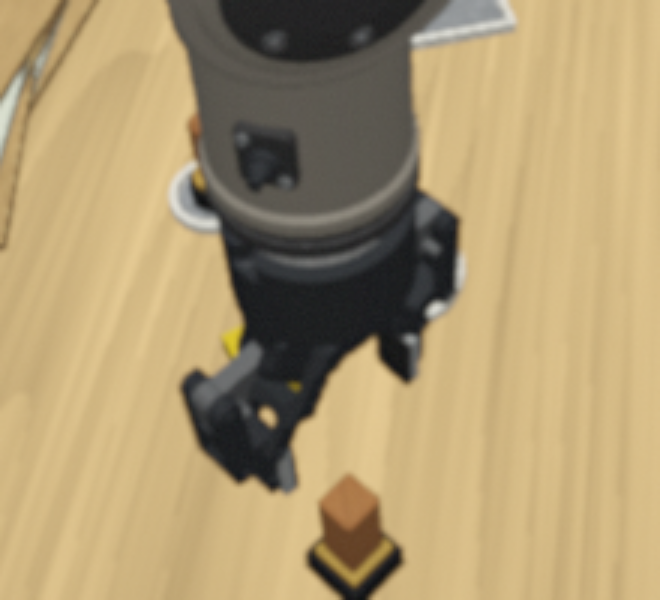

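The fingers straddle the square stamp (crop handle top (348,502)), lined up with its faces. I'm going down and gripping.

```bash
python3 -m handwheel '[{"grip":7,"tx":0.1,"ty":-0.1,"tz":4,"yaw":0},{"grip":7,"tx":0,"ty":0,"tz":3.4,"yaw":0},{"grip":7,"tx":0,"ty":0,"tz":2.2,"yaw":0},{"grip":7,"tx":0,"ty":0,"tz":0.9,"yaw":0},{"grip":7,"tx":0,"ty":0,"tz":0,"yaw":0}]'
python3 -m handwheel '[{"grip":6,"tx":0,"ty":0,"tz":0,"yaw":0},{"grip":5,"tx":0,"ty":0,"tz":0,"yaw":0},{"grip":4,"tx":0,"ty":0,"tz":0,"yaw":0},{"grip":3.2,"tx":0,"ty":0,"tz":0,"yaw":0},{"grip":2.5,"tx":0,"ty":0,"tz":0,"yaw":0}]'
python3 -m handwheel '[{"grip":1.8,"tx":0,"ty":0,"tz":0,"yaw":0},{"grip":1,"tx":0,"ty":0,"tz":0,"yaw":0},{"grip":1,"tx":0,"ty":0,"tz":0,"yaw":0},{"grip":1,"tx":0,"ty":0,"tz":0,"yaw":0}]'
python3 -m handwheel '[{"grip":1,"tx":0,"ty":0,"tz":-1,"yaw":0},{"grip":1,"tx":0,"ty":0,"tz":-2,"yaw":0},{"grip":1,"tx":0,"ty":0,"tz":-3,"yaw":0},{"grip":1,"tx":0,"ty":0,"tz":-3,"yaw":0},{"grip":1,"tx":0,"ty":0,"tz":-1,"yaw":0}]'
python3 -m handwheel '[{"grip":1,"tx":0,"ty":0,"tz":0,"yaw":-6.6},{"grip":1,"tx":0,"ty":0,"tz":0,"yaw":-6.6},{"grip":1,"tx":0,"ty":0,"tz":0,"yaw":-6.6},{"grip":1,"tx":0,"ty":0,"tz":0,"yaw":-6.6},{"grip":1,"tx":0,"ty":0,"tz":0,"yaw":0}]'
python3 go.py 626.3 -277.8 135 80.5
```

```text
t: 17.1
eef_pos: [0.462, 0.3196, 0.0354]
tool_rot: [0.0, 0.89, 0.455, -0.001]
contact_force: [-0.2, -0.3, -0.5]
gripper_width: 0.818
t: 17.6
eef_pos: [0.4624, 0.3205, 0.0367]
tool_rot: [-0.0, 0.89, 0.456, 0.0]
contact_force: [0.3, -0.5, -0.5]
gripper_width: 0.293
t: 18.0
eef_pos: [0.4624, 0.3205, 0.0367]
tool_rot: [-0.0, 0.89, 0.456, 0.0]
contact_force: [-2.0, -0.4, 5.8]
gripper_width: 0.273
t: 18.5
eef_pos: [0.4637, 0.3212, 0.1394]
tool_rot: [-0.001, 0.89, 0.456, 0.002]
contact_force: [-0.3, 0.4, -0.2]
gripper_width: 0.277
t: 19.0
eef_pos: [0.4619, 0.32, 0.1357]
tool_rot: [-0.0, 0.762, 0.647, -0.0]
contact_force: [-0.3, -0.4, -2.0]
gripper_width: 0.279
t 19.0 p [461.9 320.  135.7] phi 80.7 zax [-0.001 -0.    -1.   ] w 0.279 F [-0.3 -0.4 -2. ] q7 0.82
yaw 0.2
shift if yaw first tx -56.25 ty 26.08 tz 0.07
shift if shift first tx -56.32 ty 25.92 tz 0.07
```

```bash
python3 -m handwheel '[{"grip":1,"tx":-2,"ty":0.92,"tz":-0.5,"yaw":0},{"grip":1,"tx":-3.4,"ty":1.57,"tz":-0.5,"yaw":0},{"grip":1,"tx":-3.4,"ty":1.57,"tz":-0.5,"yaw":0},{"grip":1,"tx":-3.4,"ty":1.57,"tz":-0.5,"yaw":0},{"grip":1,"tx":-3.4,"ty":1.57,"tz":0,"yaw":0}]'
python3 -m handwheel '[{"grip":1,"tx":-3.4,"ty":1.57,"tz":0,"yaw":0},{"grip":1,"tx":-3.4,"ty":1.57,"tz":0,"yaw":0},{"grip":1,"tx":-3.4,"ty":1.57,"tz":0,"yaw":0},{"grip":1,"tx":-3.4,"ty":1.57,"tz":0,"yaw":0},{"grip":1,"tx":-3.4,"ty":1.57,"tz":0,"yaw":0}]'
python3 -m handwheel '[{"grip":1,"tx":-3.4,"ty":1.57,"tz":0,"yaw":0},{"grip":1,"tx":-3.4,"ty":1.57,"tz":0,"yaw":0},{"grip":1,"tx":-3.4,"ty":1.57,"tz":0,"yaw":0},{"grip":1,"tx":-3.4,"ty":1.57,"tz":0,"yaw":0},{"grip":1,"tx":-3.4,"ty":1.57,"tz":0,"yaw":0}]'
python3 -m handwheel '[{"grip":1,"tx":-3.4,"ty":1.57,"tz":0,"yaw":0},{"grip":1,"tx":-2,"ty":0.92,"tz":0,"yaw":0},{"grip":1,"tx":-1,"ty":0.4,"tz":0,"yaw":0},{"grip":1,"tx":0,"ty":0,"tz":0,"yaw":0},{"grip":1,"tx":0,"ty":0,"tz":0,"yaw":0}]'
python3 -m handwheel '[{"grip":1,"tx":0,"ty":0,"tz":0,"yaw":0},{"grip":1,"tx":0,"ty":0,"tz":0,"yaw":0},{"grip":1,"tx":0,"ty":0,"tz":0,"yaw":0}]'
python3 go.py 626.3 -277.8 62 80.5
```

```text
t: 19.5
eef_pos: [0.5083, 0.1534, 0.1566]
tool_rot: [0.0, 0.764, 0.646, 0.0]
contact_force: [-0.2, 0.0, -0.4]
gripper_width: 0.28
t: 20.0
eef_pos: [0.5575, -0.0272, 0.1559]
tool_rot: [-0.0, 0.764, 0.646, -0.0]
contact_force: [0.2, 0.1, -1.6]
gripper_width: 0.279
t: 20.5
eef_pos: [0.6073, -0.2076, 0.1557]
tool_rot: [-0.0, 0.764, 0.646, -0.0]
contact_force: [-0.1, 0.3, -2.0]
gripper_width: 0.28
t: 21.0
eef_pos: [0.6253, -0.2724, 0.1557]
tool_rot: [-0.001, 0.762, 0.647, 0.0]
contact_force: [-0.3, 0.2, -1.5]
gripper_width: 0.276
t: 21.3
eef_pos: [0.6256, -0.2731, 0.1564]
tool_rot: [-0.0, 0.762, 0.647, 0.0]
contact_force: [0.3, 0.3, 0.2]
gripper_width: 0.274
t 21.3 p [ 625.6 -273.1  156.4] phi 80.7 zax [ 0.  0. -1.] w 0.274 F [0.3 0.3 0.2] q7 1.94
yaw 0.2
shift if yaw first tx -0.45 ty 0.14 tz 9.44
shift if shift first tx -0.45 ty 0.14 tz 9.44
```

```bash
python3 -m handwheel '[{"grip":1,"tx":-0.45,"ty":0.15,"tz":2,"yaw":0.2},{"grip":1,"tx":0,"ty":0,"tz":3,"yaw":0},{"grip":1,"tx":0,"ty":0,"tz":3,"yaw":0},{"grip":1,"tx":0,"ty":0,"tz":1.4,"yaw":0},{"grip":1,"tx":0,"ty":0,"tz":0,"yaw":0}]'
python3 -m handwheel '[{"grip":1,"tx":0,"ty":0,"tz":0,"yaw":0},{"grip":1,"tx":0,"ty":0,"tz":0,"yaw":0},{"grip":1,"tx":0,"ty":0,"tz":0,"yaw":0}]'
python3 go.py 626.3 -277.8 40.7 80.5
python3 - <<'E'
from h import *
im=read_camera('side')['image']
cv2.imwrite('pics/h1.png',cv2.resize(im[90:190,220:340],None,fx=4,fy=4))
E
```

```text
t: 21.8
eef_pos: [0.6248, -0.2778, 0.0602]
tool_rot: [-0.002, 0.764, 0.646, -0.001]
contact_force: [0.0, 0.3, 0.2]
gripper_width: 0.275
t: 22.1
eef_pos: [0.6272, -0.2793, 0.0639]
tool_rot: [0.001, 0.764, 0.646, 0.001]
contact_force: [0.2, 0.5, -1.2]
gripper_width: 0.279
t 22.1 p [ 627.2 -279.3   63.9] phi 80.4 zax [ 0.002 -0.001 -1.   ] w 0.279 F [ 0.2  0.5 -1.2] q7 1.97
yaw -0.1
shift if yaw first tx 0.13 ty -0.11 tz 2.32
shift if shift first tx 0.13 ty -0.11 tz 2.32
```

View pics/h1.png

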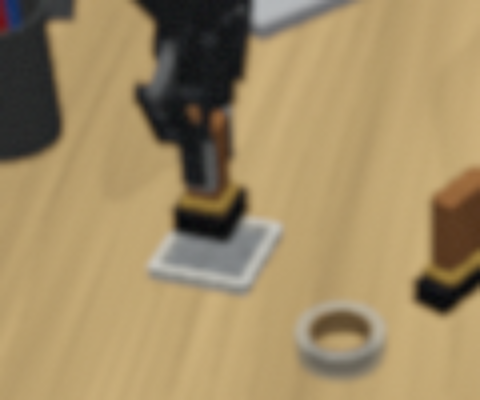

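The square stamp is above its rest (foot (210,213), rest (215,256) in the crop), squarely aligned. Lowering and releasing.

```bash
python3 -m handwheel '[{"grip":1,"tx":0.1,"ty":-0.1,"tz":0.9,"yaw":0},{"grip":1,"tx":0,"ty":0,"tz":0.7,"yaw":0},{"grip":1,"tx":0,"ty":0,"tz":0.4,"yaw":0},{"grip":1,"tx":0,"ty":0,"tz":0.2,"yaw":0},{"grip":1,"tx":0,"ty":0,"tz":0.1,"yaw":0}]'
python3 -m handwheel '[{"grip":1,"tx":0,"ty":0,"tz":0,"yaw":0},{"grip":1,"tx":0,"ty":0,"tz":0,"yaw":0},{"grip":1,"tx":0,"ty":0,"tz":0,"yaw":0}]'
python3 go.py 626.3 -277.8 40.7 80.5
```

```text
t: 22.65
eef_pos: [0.625, -0.2776, 0.0407]
tool_rot: [-0.001, 0.764, 0.646, 0.0]
contact_force: [-7.2, 4.3, 21.0]
gripper_width: 0.276
t: 22.95
eef_pos: [0.625, -0.2776, 0.0407]
tool_rot: [-0.001, 0.764, 0.645, 0.0]
contact_force: [-5.7, 3.2, 12.9]
gripper_width: 0.276
t 22.95 p [ 625.  -277.6   40.7] phi 80.4 zax [-0.001  0.001 -1.   ] w 0.276 F [-5.7  3.2 12.9] q7 1.98
yaw -0.1
shift if yaw first tx 0.00 ty 0.13 tz -0.00
shift if shift first tx 0.00 ty 0.13 tz -0.00
```

```bash
python3 -m handwheel '[{"grip":1,"tx":0,"ty":0,"tz":-0.2,"yaw":0},{"grip":2.2,"tx":0,"ty":0,"tz":0,"yaw":0},{"grip":3.2,"tx":0,"ty":0,"tz":0,"yaw":0},{"grip":4.5,"tx":0,"ty":0,"tz":0,"yaw":0},{"grip":6,"tx":0,"ty":0,"tz":0,"yaw":0}]'
python3 -m handwheel '[{"grip":6,"tx":0,"ty":0,"tz":0,"yaw":0},{"grip":6,"tx":0,"ty":0,"tz":-1,"yaw":0},{"grip":6,"tx":0,"ty":0,"tz":-3,"yaw":0},{"grip":6,"tx":0,"ty":0,"tz":-3,"yaw":0},{"grip":6,"tx":0,"ty":0,"tz":-3,"yaw":0}]'
python3 -m handwheel '[{"grip":6,"tx":0,"ty":0,"tz":-0.5,"yaw":8},{"grip":6,"tx":0,"ty":0,"tz":0,"yaw":8},{"grip":6,"tx":0,"ty":0,"tz":0,"yaw":8},{"grip":6,"tx":0,"ty":0,"tz":0,"yaw":8},{"grip":6,"tx":0,"ty":0,"tz":0,"yaw":8}]'
python3 -m handwheel '[{"grip":6,"tx":0,"ty":0,"tz":0,"yaw":8},{"grip":6,"tx":0,"ty":0,"tz":0,"yaw":8},{"grip":6,"tx":0,"ty":0,"tz":0,"yaw":8},{"grip":6,"tx":0,"ty":0,"tz":0,"yaw":8},{"grip":6,"tx":0,"ty":0,"tz":0,"yaw":8}]'
python3 -m handwheel '[{"grip":6,"tx":0,"ty":0,"tz":0,"yaw":8},{"grip":6,"tx":0,"ty":0,"tz":0,"yaw":8},{"grip":6,"tx":0,"ty":0,"tz":0,"yaw":8},{"grip":6,"tx":0,"ty":0,"tz":0,"yaw":8},{"grip":6,"tx":0,"ty":0,"tz":0,"yaw":0}]'
python3 go.py 469.6 -267.5 140 -32.5
```

```text
t: 23.45
eef_pos: [0.6254, -0.2778, 0.0411]
tool_rot: [-0.0, 0.764, 0.646, -0.0]
contact_force: [0.9, 0.4, 0.2]
gripper_width: 0.677
t: 23.95
eef_pos: [0.6253, -0.2778, 0.1431]
tool_rot: [0.0, 0.764, 0.646, 0.0]
contact_force: [0.5, 0.1, -0.6]
gripper_width: 0.701
t: 24.45
eef_pos: [0.6256, -0.2777, 0.1472]
tool_rot: [0.0, 0.939, 0.343, 0.0]
contact_force: [-0.1, -0.3, 0.4]
gripper_width: 0.705
t: 24.95
eef_pos: [0.6256, -0.2776, 0.1472]
tool_rot: [-0.0, 1.0, 0.001, 0.0]
contact_force: [0.3, 0.1, -0.0]
gripper_width: 0.705
t: 25.45
eef_pos: [0.6257, -0.2774, 0.1467]
tool_rot: [0.0, 0.962, -0.272, 0.0]
contact_force: [0.2, -0.0, 0.4]
gripper_width: 0.704
t 25.45 p [ 625.7 -277.4  146.7] phi -31.6 zax [ 0. -0. -1.] w 0.704 F [ 0.2 -0.   0.4] q7 0.29
yaw 0.9
shift if yaw first tx -13.69 ty 7.55 tz 0.67
shift if shift first tx -13.81 ty 7.34 tz 0.67
```

```bash
python3 -m handwheel '[{"grip":6,"tx":-2.4,"ty":1.3,"tz":0,"yaw":0.8},{"grip":6,"tx":-2.9,"ty":1.6,"tz":0,"yaw":0},{"grip":6,"tx":-2.9,"ty":1.6,"tz":0,"yaw":0},{"grip":6,"tx":-2.9,"ty":1.6,"tz":0,"yaw":0},{"grip":6,"tx":-2.6,"ty":1.45,"tz":0,"yaw":0}]'
python3 -m handwheel '[{"grip":6,"tx":0,"ty":0,"tz":0,"yaw":0},{"grip":6,"tx":0,"ty":0,"tz":0,"yaw":0},{"grip":6,"tx":0,"ty":0,"tz":0,"yaw":0},{"grip":6,"tx":0,"ty":0,"tz":0,"yaw":0}]'
python3 go.py 469.6 -267.5 36 -32.5
python3 - <<'E'
from h import *
im=read_camera('side')['image']
cv2.imwrite('pics/i.png',cv2.resize(im[70:220,230:410],None,fx=4,fy=4))
E
```

```text
t: 25.95
eef_pos: [0.4677, -0.2684, 0.1466]
tool_rot: [-0.0, 0.961, -0.277, 0.0]
contact_force: [0.1, 0.7, 0.3]
gripper_width: 0.701
t: 26.35
eef_pos: [0.4704, -0.2685, 0.1465]
tool_rot: [0.0, 0.961, -0.278, 0.0]
contact_force: [0.2, -0.2, -0.8]
gripper_width: 0.703
t 26.35 p [ 470.4 -268.5  146.5] phi -32.3 zax [ 0.001 -0.001 -1.   ] w 0.703 F [ 0.2 -0.2 -0.8] q7 0.39
yaw 0.2
shift if yaw first tx -0.12 ty -0.04 tz 11.05
shift if shift first tx -0.12 ty -0.04 tz 11.05
```

View pics/i.png

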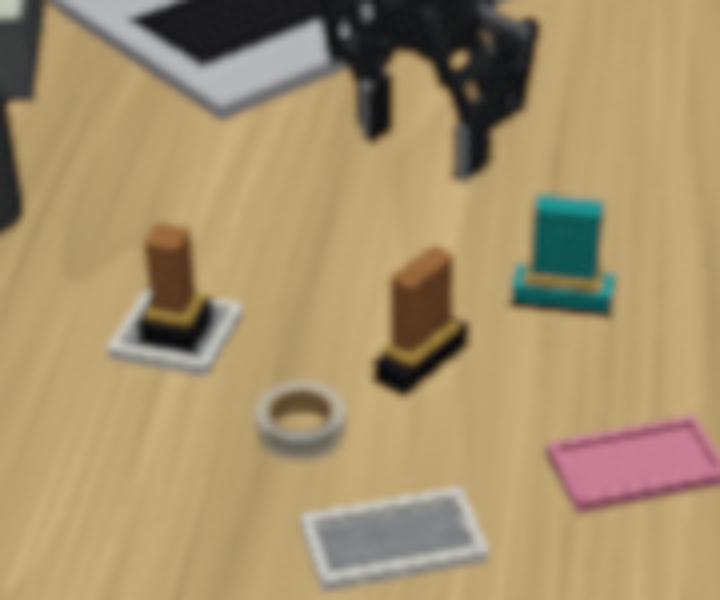

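The square stamp sits inside its rest (crop (175,330)). The fingers straddle the long stamp's narrow sides, clear of the turquoise decoy. Gripping next.

```bash
python3 -m handwheel '[{"grip":6,"tx":-0.1,"ty":0,"tz":4,"yaw":0.2},{"grip":6,"tx":0,"ty":0,"tz":3.6,"yaw":0},{"grip":6,"tx":0,"ty":0,"tz":2.4,"yaw":0},{"grip":6,"tx":0,"ty":0,"tz":1,"yaw":0},{"grip":6,"tx":0,"ty":0,"tz":0,"yaw":0}]'
python3 -m handwheel '[{"grip":5,"tx":0,"ty":0,"tz":0,"yaw":0},{"grip":4,"tx":0,"ty":0,"tz":0,"yaw":0},{"grip":3,"tx":0,"ty":0,"tz":0,"yaw":0},{"grip":2.5,"tx":0,"ty":0,"tz":0,"yaw":0},{"grip":2,"tx":0,"ty":0,"tz":0,"yaw":0}]'
python3 -m handwheel '[{"grip":1.5,"tx":0,"ty":0,"tz":0,"yaw":0},{"grip":0.6,"tx":0,"ty":0,"tz":0,"yaw":0},{"grip":0.6,"tx":0,"ty":0,"tz":0,"yaw":0},{"grip":0.6,"tx":0,"ty":0,"tz":0,"yaw":0}]'
python3 -m handwheel '[{"grip":0.6,"tx":0,"ty":0,"tz":-1,"yaw":0},{"grip":0.6,"tx":0,"ty":0,"tz":-2,"yaw":0},{"grip":0.6,"tx":0,"ty":0,"tz":-3,"yaw":0},{"grip":0.6,"tx":0,"ty":0,"tz":-3,"yaw":0},{"grip":0.6,"tx":0,"ty":0,"tz":-1,"yaw":0}]'
python3 -m handwheel '[{"grip":0.6,"tx":0,"ty":0,"tz":0,"yaw":7.2},{"grip":0.6,"tx":0,"ty":0,"tz":0,"yaw":7.2},{"grip":0.6,"tx":0,"ty":0,"tz":0,"yaw":7.2},{"grip":0.6,"tx":0,"ty":0,"tz":0,"yaw":7.2},{"grip":0.6,"tx":0,"ty":0,"tz":0,"yaw":7.2}]'
python3 -m handwheel '[{"grip":0.6,"tx":0,"ty":0,"tz":0,"yaw":0},{"grip":0.6,"tx":0,"ty":0,"tz":0,"yaw":0},{"grip":0.6,"tx":0,"ty":0,"tz":0,"yaw":0}]'
python3 go.py 466.4 -106.6 62 -68.6
```

```text
t: 26.9
eef_pos: [0.468, -0.2679, 0.0353]
tool_rot: [0.0, 0.96, -0.28, -0.001]
contact_force: [-0.7, -0.0, -0.5]
gripper_width: 0.703
t: 27.4
eef_pos: [0.4687, -0.2679, 0.0367]
tool_rot: [-0.0, 0.96, -0.28, 0.0]
contact_force: [-0.3, -0.1, 0.1]
gripper_width: 0.234
t: 27.8
eef_pos: [0.4687, -0.268, 0.0367]
tool_rot: [-0.0, 0.96, -0.281, 0.0]
contact_force: [-0.8, 1.0, 5.6]
gripper_width: 0.205
t: 28.3
eef_pos: [0.4692, -0.269, 0.139]
tool_rot: [0.0, 0.96, -0.281, 0.002]
contact_force: [1.0, -0.0, -0.7]
gripper_width: 0.207
t: 28.8
eef_pos: [0.468, -0.2676, 0.1359]
tool_rot: [0.0, 0.825, -0.566, -0.0]
contact_force: [-0.0, -0.8, -1.9]
gripper_width: 0.203
t: 29.1
eef_pos: [0.4682, -0.2679, 0.1362]
tool_rot: [-0.0, 0.827, -0.562, -0.0]
contact_force: [-0.6, -0.4, -0.2]
gripper_width: 0.205
t 29.1 p [ 468.2 -267.9  136.2] phi -68.4 zax [-0.  0. -1.] w 0.205 F [-0.6 -0.4 -0.2] q7 -0.09
yaw 0.2
shift if yaw first tx -15.08 ty -5.72 tz 7.42
shift if shift first tx -15.07 ty -5.76 tz 7.42
```

```bash
python3 -m handwheel '[{"grip":0.6,"tx":-2,"ty":-0.76,"tz":0,"yaw":0.2},{"grip":0.6,"tx":-3,"ty":-1.14,"tz":0,"yaw":0},{"grip":0.6,"tx":-3,"ty":-1.14,"tz":0,"yaw":0},{"grip":0.6,"tx":-3,"ty":-1.14,"tz":0,"yaw":0},{"grip":0.6,"tx":-3,"ty":-1.14,"tz":0,"yaw":0}]'
python3 -m handwheel '[{"grip":0.6,"tx":-1.1,"ty":-0.4,"tz":0,"yaw":0},{"grip":0.6,"tx":0,"ty":0,"tz":0,"yaw":0},{"grip":0.6,"tx":0,"ty":0,"tz":0,"yaw":0},{"grip":0.6,"tx":0,"ty":0,"tz":2,"yaw":0},{"grip":0.6,"tx":0,"ty":0,"tz":2.8,"yaw":0}]'
python3 -m handwheel '[{"grip":0.6,"tx":0,"ty":0,"tz":2,"yaw":0},{"grip":0.6,"tx":0,"ty":0,"tz":0.6,"yaw":0},{"grip":0.6,"tx":0,"ty":0,"tz":0,"yaw":0},{"grip":0.6,"tx":0,"ty":0,"tz":0,"yaw":0},{"grip":0.6,"tx":0,"ty":0,"tz":0,"yaw":0}]'
python3 go.py 466.4 -106.6 40.7 -68.6
python3 - <<'E'
from h import *
im=read_camera('side')['image']
cv2.imwrite('pics/j.png',cv2.resize(im[130:240,260:400],None,fx=4,fy=4))
E
```

```text
t: 29.6
eef_pos: [0.4671, -0.117, 0.1364]
tool_rot: [-0.0, 0.826, -0.564, -0.0]
contact_force: [0.5, -0.4, -0.6]
gripper_width: 0.21
t: 30.1
eef_pos: [0.4682, -0.1081, 0.0888]
tool_rot: [-0.001, 0.825, -0.565, 0.002]
contact_force: [0.9, 0.3, -1.2]
gripper_width: 0.207
t: 30.6
eef_pos: [0.4676, -0.1069, 0.0632]
tool_rot: [-0.0, 0.825, -0.565, 0.001]
contact_force: [0.4, -0.2, -0.7]
gripper_width: 0.207
t 30.6 p [ 467.6 -106.9   63.2] phi -68.8 zax [ 0.002 -0.    -1.   ] w 0.207 F [ 0.4 -0.2 -0.7] q7 -0.25
yaw -0.2
shift if yaw first tx -0.08 ty 0.10 tz 2.25
shift if shift first tx -0.08 ty 0.10 tz 2.25
```

View pics/j.png

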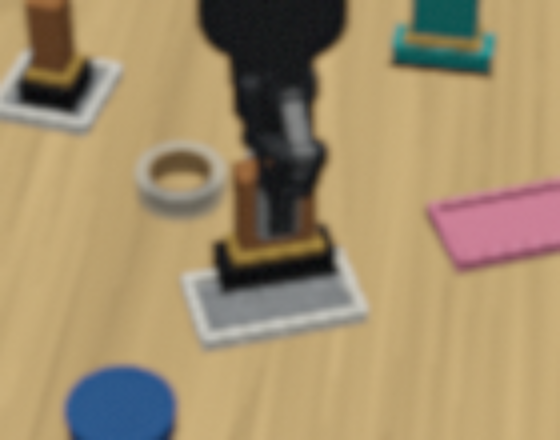

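The long stamp is parallel to its rest and above it (foot (275,262), rest (275,300) in the crop). Lowering.

```bash
python3 -m handwheel '[{"grip":0.6,"tx":-0.1,"ty":0,"tz":0.9,"yaw":0},{"grip":0.6,"tx":0,"ty":0,"tz":0.7,"yaw":0},{"grip":0.6,"tx":0,"ty":0,"tz":0.4,"yaw":0},{"grip":0.6,"tx":0,"ty":0,"tz":0.2,"yaw":0},{"grip":0.6,"tx":0,"ty":0,"tz":0.1,"yaw":0}]'
python3 -m handwheel '[{"grip":0.6,"tx":0,"ty":0,"tz":0,"yaw":0},{"grip":0.6,"tx":0,"ty":0,"tz":0,"yaw":0},{"grip":0.6,"tx":0,"ty":0,"tz":0,"yaw":0}]'
python3 go.py 466.4 -106.6 40.7 -68.6
```

```text
t: 31.15
eef_pos: [0.4665, -0.1053, 0.0404]
tool_rot: [-0.001, 0.825, -0.565, -0.001]
contact_force: [-8.1, 6.4, 38.8]
gripper_width: 0.21
t: 31.45
eef_pos: [0.4665, -0.1053, 0.0404]
tool_rot: [-0.001, 0.825, -0.565, -0.001]
contact_force: [-6.8, 4.5, 24.5]
gripper_width: 0.205
t 31.45 p [ 466.5 -105.3   40.4] phi -68.8 zax [ 0.     0.003 -1.   ] w 0.205 F [-6.8  4.5 24.5] q7 -0.21
yaw -0.2
shift if yaw first tx 0.12 ty 0.05 tz -0.03
shift if shift first tx 0.12 ty 0.05 tz -0.03
```

```bash
python3 -m handwheel '[{"grip":0.6,"tx":0,"ty":0,"tz":-0.3,"yaw":0},{"grip":1.6,"tx":0,"ty":0,"tz":0,"yaw":0},{"grip":2.8,"tx":0,"ty":0,"tz":0,"yaw":0},{"grip":4.2,"tx":0,"ty":0,"tz":0,"yaw":0},{"grip":5.5,"tx":0,"ty":0,"tz":0,"yaw":0}]'
python3 -m handwheel '[{"grip":6,"tx":0,"ty":0,"tz":0,"yaw":0},{"grip":6,"tx":0,"ty":0,"tz":-1,"yaw":0},{"grip":6,"tx":0,"ty":0,"tz":-4,"yaw":0},{"grip":6,"tx":0,"ty":0,"tz":-4,"yaw":0},{"grip":6,"tx":0,"ty":0,"tz":-4,"yaw":0}]'
python3 -m handwheel '[{"grip":6,"tx":3,"ty":2.2,"tz":0,"yaw":0},{"grip":6,"tx":3.7,"ty":2.6,"tz":0,"yaw":0},{"grip":6,"tx":3.7,"ty":2.6,"tz":0,"yaw":0},{"grip":6,"tx":3.7,"ty":2.6,"tz":0,"yaw":0},{"grip":6,"tx":3.7,"ty":2.6,"tz":0,"yaw":0}]'
python3 -m handwheel '[{"grip":6,"tx":3.7,"ty":2.6,"tz":0,"yaw":0},{"grip":6,"tx":3.7,"ty":2.6,"tz":0,"yaw":0},{"grip":6,"tx":3.7,"ty":2.6,"tz":0,"yaw":0},{"grip":6,"tx":0,"ty":0,"tz":0,"yaw":0},{"grip":6,"tx":0,"ty":0,"tz":0,"yaw":0}]'
python3 - <<'E'
from h import *
C={n:read_camera(n) for n in('top','side')}
H={n:cv2.cvtColor(C[n]['image'],cv2.COLOR_BGR2HSV) for n in C}
T={'top':cv2.inRange(H['top'],(8,150,80),(16,255,135)),'side':cv2.inRange(H['side'],(8,125,118),(17,255,180))}
G={'small':(595.7,82.4),'big':(466.2,127.3),'square':(626.3,-277.8),'long':(466.4,-106.6)}
for n,(x,y) in G.items():
    for c in C:
        p=np.array([[x/1000,y/1000,.08]])-C[c]['position']
        u,v=cv2.projectPoints(quat(C[c]['attitude']).inv().apply(p),np.zeros(3),np.zeros(3),C[c]['intrinsics'],np.float64(C[c]['D']))[0].ravel().astype(int)
        try: m,ce=blob(T[c],u,v,14); print(n,c,(plane(C[c],ce,.08)*1000-[x,y]).round(1),rect(C[c],m,.08))
        except Exception as e: print(n,c,'hidden')
for n,u,v,m in(('ink',312,189,cv2.inRange(H['top'],(105,150,40),(120,255,255))),):
    b,ce=blob(m,u,v,18);print(n,rect(C['top'],b,.015))
o=cv2.imread('pics/side0.png');d=cv2.absdiff(o,C['side']['image']).max(2);print('tape diff',d[160:185,290:318].max(),'ink diff',d[222:245,275:305].max())
cv2.imwrite('pics/k.png',np.vstack([cv2.resize(C['top']['image'][120:260,220:470],None,fx=2,fy=2),cv2.resize(C['side']['image'][110:310,200:400][:,:],(500,300)) ]))
E
```

```text
t: 31.95
eef_pos: [0.4665, -0.1056, 0.0421]
tool_rot: [0.0, 0.825, -0.565, -0.0]
contact_force: [-0.4, 0.7, -0.9]
gripper_width: 0.634
t: 32.45
eef_pos: [0.466, -0.1059, 0.1742]
tool_rot: [0.0, 0.825, -0.565, -0.0]
contact_force: [1.0, 0.5, 0.0]
gripper_width: 0.702
t: 32.95
eef_pos: [0.4129, -0.3186, 0.173]
tool_rot: [-0.0, 0.825, -0.565, 0.0]
contact_force: [0.1, 0.1, -0.4]
gripper_width: 0.702
t: 33.45
eef_pos: [0.3796, -0.4501, 0.1728]
tool_rot: [0.0, 0.824, -0.566, 0.0]
contact_force: [-0.6, 0.5, -1.0]
gripper_width: 0.701
small top [[-0.6 -1.2]] [595.4  80.7  16.4  15.7   2.7]
small side [[-1.6  4.8]] [593.8  86.5  16.7  18.   14.5]
big top [[ 0.  -0.4]] [466.4 126.8  22.1  21.4  47.2]
big side [[-0.6  4.2]] [466.5 131.   22.9  22.4   7.2]
square top [[-0.7  0.8]] [ 626.  -277.    22.    23.5   77.6]
square side [[-1.   5.2]] [ 622.6 -271.8   26.9   29.4   87.8]
long top hidden
long side [[-1.2  3.3]] [ 465.8 -103.5   42.7   18.1   19.2]
ink [548.4   5.2  25.2  56.4  33.5]
tape diff 11 ink diff 9
```

View pics/k.png

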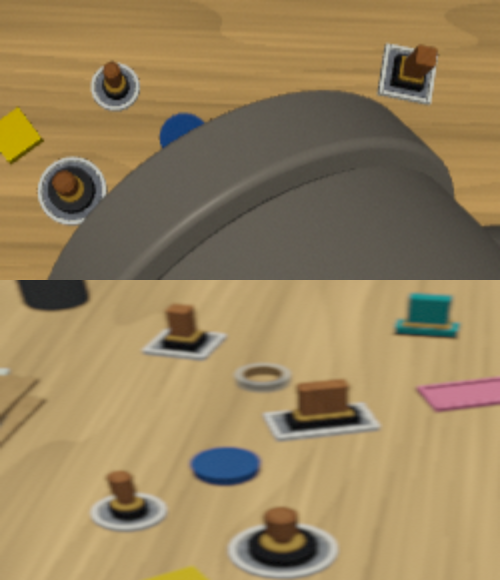

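All four stamps stand in their rests in both views where visible. The tin and tape roll show no change in the side view. Handing in.

```bash
python3 -c "
from station import *
o=get_obs();print(o['t'],o['joint_vel'].round(3));print(hand_in())"
```

```text
33.55 [-0.022 -0.002 -0.007  0.004 -0.002 -0.002  0.002]
the job is handed in; nothing more can be done
None
```

All four stamps are in their matching rests, and I handed the job in at about 33.6 s. I gripped each one by its handle, lowered it until the floor was felt, eased off and then released it. The order was big round, small round, square, long.

**Position:** In the last top view, the big round, small round and square stamps were within about 1.5 mm of their rest centres. The side view puts all four about 3–5 mm off in y. It showed a similar offset of about 3–4.5 mm before anything moved, so I read it as camera calibration error. Either way they are inside the 9 mm clearance.

**Alignment:** The long stamp's handle measured 19.2° against 21.4° for its rest. For the square stamp, the gripper was at 80.4° on release, against 80.5° for its rest. The camera yaw readings for the square were coarser and disagreed with each other (77.6° and 87.8°).

**Tin and tape roll:** In the side view they look the same as at the start.

**Not confirmed:**
- The arm hid the long stamp in the last top view, so that one was checked from the side only.
- The arm also partly hid the ink-pad tin there, so its top-view reading was no use.

**Force:** Contact force on set-down was higher than I intended, peaking at about 39 N on the long stamp. I eased off before opening the fingers each time.

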